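# Push the tip box home into the locating corner

## Robot

A 6-joint arm with a two-finger parallel gripper is mounted at the origin on the work surface. World frame = base frame: x ahead of the robot, y to its left, z up, the work surface at z = 0. Lengths are in m, angles in rad, forces in N, time in s.
With the tool pointing down it reaches from about 0.425 to 0.95 m from the base axis. Payload 14.7 kg.
Tool frame: the origin (TCP) lies midway between the tips of the shut fingers; the grasp point (between the pads) lies 19 mm behind it; x points along the fingers, y is the direction in which the jaws open and shut, and the axes are right-handed (so a half turn about x gives the same grasp; the last joint's range is limited). The gripper opens to 85 mm and grips with 20 to 120 N. Pads are 22 mm wide; open, the fingers measure 114 mm over their backs; the gripper's body (76 mm by 85 mm) begins 54 mm behind the grasp point. The pads swing forward as they close: fully open they stand 13 mm farther back than shut.
Start: joints at [-1.28, 0.48, 1.596, -0, 1.065, -0.047], TCP at [0.215, -0.613, 0.231] pointing down, gripper open.
Joint ranges: [-2.75, 2.75], [-0.82, 2.05], [0.23, 2.67], [-1.56, 4.7], [0.09, 2.69], [-2.92, 2.92]. Speed limits (rad/s): [1.89, 1.89, 2.39, 3.01, 3.01, 3.01].

## Interface

Orientations are given as [roll, pitch, yaw] about the fixed x, y, z axes, in that order (R = Rz(yaw) Ry(pitch) Rx(roll)).
In Python, from cell import env gives the robot as it stands.
- The arm moves only by the tool apply_moves, never from a script. Its argument "moves" is a list of rows, each a list of 3 entries, a list of its own where there are three numbers: the shift along the tool's x, y, z in m, then the turn about the tool's x in rad, then the closure, from -1 (fully open) to 1 (shut). A call has 1 to 20 rows; each row is the pose to reach, as a shift and turn from the pose measured when the call began, along the tool's axes at that moment; what a row does not reach only later rows make up. A row lasts 1/10 s, in which the tool goes at most 50 mm and 8.59 degrees, less where a joint would pass 70% of its speed; a pose out of reach is approached as far as the arm can. A call with a gripper value outside its range is refused whole. The fingers move at their own pace and stop on an object; "force" is the grip in N (left out, the last holds). Time passes only in rows, so rows that repeat a pose let the fingers close. It gives the time, the measured TCP pose, the force and the opening at its end, in the units of the state.
- env.read_state(): the state, without advancing time (a new reading comes with each control period).
- env.camera(name): name is "scene" or "top"; returns a dict with "image" (420x560x3 uint8, red, green, blue), "fov_y" (degrees; the focal length in pixels is half the picture's height over the tangent of half this angle, whatever the lens; pixels are square), "cx", "cy" (the principal point, pixels), "extrinsics" (4x4, takes a point from world to camera coordinates). Camera axes: x right, y down, z forward; pixel columns grow to the right and rows downward; lengths in m; the calibration is good to about 2 mm. A picture is of the moment at which its call begins. There is no depth.
- env.job_done(): hands the job in, once; it reports no verdict.
Trained networks look in a picture, given as the dict that the camera call returned (one of the last four; its "shot" number tells which), for a name from the list of things; names that differ only in an ending like _2 or _b are one class to them, and where a whole thing is asked for, a point or a joint stands for the part that bears it (a point fixed in the world has none). Each returns a list of dicts, best first, with "confidence" (0 to 1); they miss things now and then, are a little off and sometimes report something else, mostly with a low value. They report only what shows in the picture. A call takes as long as a camera call. They do not tell look-alikes from the thing itself.
- env.masks_of(picture, thing): "mask" (420x560 bool, what is visible of it).
- env.place_of(picture, thing): "position" ([x, y, z] in m, in world coordinates, good to about 4 mm: a listed point, or the origin of a listed thing).
The state is a dict: "time": time; "qpos": joint angles; "joint_velocities": joint speeds; "joint_efforts": joint torques, N m; "eef_pos": TCP position; "eef_rot": TCP orientation; "contact_force": force on the tool from outside, world axes, zero at the start; "ft_torque": the same for the moment, N m; "gripper_width": finger opening in m.
Only numpy, scipy, OpenCV 4.12 (cv2) and the standard library are available. Lean on these libraries where they do the work, as an engineer would, in place of code of your own. Each camera call takes 0.05 s, during which the arm holds its last target. There are 200 camera calls.

## Task

Push the closed tip box along the bench into the inside corner of the L-shaped aluminium fence in front of the low grey module, so that one long side sits flush against the long rail and one end sits flush against the short end stop. Only push it with the fingers so that it slides: do not lift or tip it. Leave the flask, the bottle and the beaker where they stand, and finish with the hand clear.

Things in the scene. Friction and masses are not known exactly. Their poses are not given: they have to be found in the camera images.
- tip_box: Closed pipette-tip box: teal base 92 (x) by 130 (y) by 42 mm high, clear lid 88 by 126 mm on it, 62 mm high in all. Loose, 0.2 to 0.42 kg, slides with a few N. Origin: centre of underside, z up; long sides along y. Starts in x < 0, y < 0 of the fence's frame, clear of both bars, turned up to 0.35 rad from its axes.
- fence: Fixed L of aluminium bar, 14 mm thick, 25 mm high, turned up to 0.15 rad from world axes; a grey module 40 mm high behind it. Origin: inside corner at bench level, z up. Rail's inner face: plane x = 0, from y = 0 to -320 mm; end stop's inner face: plane y = 0, from x = 0 to -70 mm; bars lie at x > 0, y > 0. Box at home: its origin at x = -46, y = -65 mm in this frame, y axes parallel.
- flask: Bystander: conical glass flask with a white stopper, 84 mm across the foot, 130 mm high, loose. Origin: centre of its underside. Not to be disturbed.
- bottle: Bystander: glass reagent bottle with a blue cap and a paper label, 72 mm across, 160 mm high, loose. Origin: centre of its underside. Not to be disturbed.
- beaker: Bystander: open glass beaker, 68 mm across the rim, 85 mm high, loose. Origin: centre of its underside. Not to be disturbed.
Mind the look-alikes: they are no part of the job. What is shaped like the tip_box but orange or yellow is not meant.

How it is judged:
By the outcome, as a careful person would: the job done as asked, in the order asked, and still so for the second after the job is handed in, with the robot touching nothing.
It also fails if it takes over 45 s, if anything falls off the work surface, if the arm or the gripper's body presses on something with over 40 N, if the wrist force passes 120 N, or if a joint passes its speed limit or range.

## Working session

There is one attempt and no reset: what is moved stays moved. The work goes in short steps, Python scripts to look and compute and a tool call to move; the robot and the scene stay as the last step left them, time stands still between calls to the robot, and variables do not carry over. Pictures are saved under pics/ and viewed, about 8 in all and at most 12, crops included, and the job is handed in when it is done.

Besides the shell and the picture viewer there is one more tool, called after ">>>" in YAML: its name, and indented under it one key for each argument. apply_moves: Moves the arm, as the interface text tells. Its arguments: {"type":"object","properties":{"moves":{"type":"array","items":{"type":"array"}},"force":{"type":"number"}},"required":["moves"]}

```bash
ls; mkdir -p pics
cat > h.py <<'E'
import numpy as np, cv2
from cell import env
def shot(n,f=None):
    p=env.camera(n)
    if f: cv2.imwrite('pics/'+f,p['image'][:,:,::-1])
    return p
def K(p):
    h=p['image'].shape[0]; f=h/2/np.tan(np.radians(p['fov_y'])/2); return f
def proj(p,X):
    X=np.atleast_2d(X); E=np.array(p['extrinsics']); c=X@E[:3,:3].T+E[:3,3]; f=K(p)
    return np.c_[f*c[:,0]/c[:,2]+p['cx'],f*c[:,1]/c[:,2]+p['cy']]
def unproj(p,uv,z):
    uv=np.atleast_2d(uv).astype(float); E=np.array(p['extrinsics']); R=E[:3,:3]; o=-R.T@E[:3,3]; f=K(p)
    d=np.c_[(uv[:,0]-p['cx'])/f,(uv[:,1]-p['cy'])/f,np.ones(len(uv))]@R
    return o+d*((z-o[2])/d[:,2])[:,None]
E
python3 - <<'E'
from h import *
np.set_printoptions(precision=4,suppress=True)
s=env.read_state(); print(s['eef_pos'],s['eef_rot'],s['time'])
for n in('top','scene'):
    p=shot(n,n+'1.png'); print(n,p['fov_y'],np.array(p['extrinsics']).tolist())
    for t in('tip_box','fence','flask','bottle','beaker'):
        print(t,[(np.round(d['position'],4),round(d['confidence'],2)) for d in env.place_of(p,t)][:3])
    if n=='top':
      for t in ('tip_box','fence'):
       for d in env.masks_of(p,t)[:2]:
        m=d['mask'].astype(np.uint8); c=max(cv2.findContours(m,0,1)[0],key=cv2.contourArea); print(t,d['confidence'],cv2.boxPoints(cv2.minAreaRect(c)).tolist())
E
```

```text
pics
[ 0.2153 -0.6128  0.2307] [-1.6202  1.5696  1.8592] 0.0
top 43.56633080185994 [[0.012223820557081743, -0.9994291103631836, -0.03149653266065678, -0.057664015677327096], [-0.9938773284978101, -0.008684677425066376, -0.11014732078484218, 0.5378083481495429], [0.10981090159471713, 0.032650110821834825, -0.9934160941691437, 1.126015987659895], [0.0, 0.0, 0.0, 1.0]]
tip_box [(array([ 0.3479,  0.0283, -0.0008]), 0.88), (array([ 0.5456, -0.065 , -0.0026]), 0.67), (array([ 0.365 , -0.2242, -0.0006]), 0.57)]
fence [(array([0.7029, 0.0997, 0.0027]), 0.81)]
flask [(array([ 0.5297, -0.435 ,  0.0009]), 0.65)]
bottle [(array([0.5778, 0.2653, 0.0018]), 0.62)]
beaker [(array([ 0.4355,  0.2849, -0.0005]), 0.57)]
tip_box 0.93 [[206.6897430419922, 317.34027099609375], [224.9187774658203, 256.95660400390625], [267.180419921875, 269.71484375], [248.95140075683594, 330.0985107421875]]
tip_box 0.76 [[319.3658752441406, 278.0353698730469], [376.9542541503906, 252.12063598632812], [395.7962341308594, 293.9917297363281], [338.2078552246094, 319.9064636230469]]
fence 0.86 [[191.60691833496094, 92.79908752441406], [344.0882873535156, 72.39662170410156], [353.99884033203125, 146.4649200439453], [201.51748657226562, 166.8673858642578]]
scene 51.8419066210282 [[-0.41110759015014786, 0.9115656599788636, 0.006212637784089185, 0.28634184466989776], [0.6555632178525133, 0.30037475265258534, -0.6928288932830065, -0.2960251413880761], [-0.6334251468956655, -0.28075443988688126, -0.7210752580445451, 1.3388084843356631], [0.0, 0.0, 0.0, 1.0]]
tip_box [(array([ 0.5491, -0.0678, -0.0009]), 0.98), (array([ 0.3655, -0.2228,  0.0015]), 0.8), (array([ 0.3465,  0.0316, -0.0041]), 0.68)]
fence [(array([0.7008, 0.0955, 0.0012]), 0.64)]
flask [(array([ 0.5272, -0.4309,  0.0013]), 0.67)]
bottle [(array([ 0.5805,  0.2613, -0.0004]), 0.8)]
beaker [(array([ 0.438 ,  0.2854, -0.0031]), 0.92)]
```

View pics/top1.png

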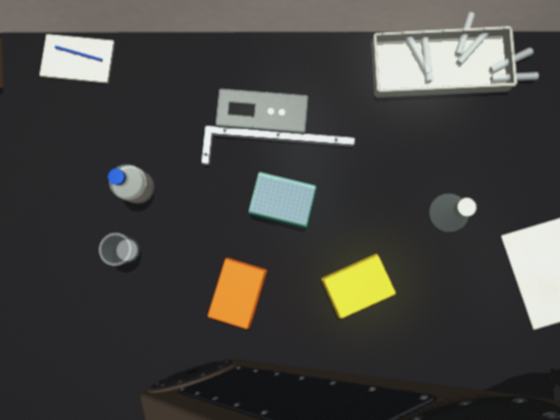

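View pics/scene1.png

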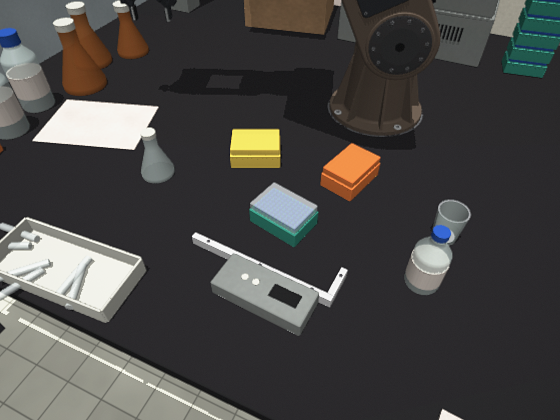

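The top view shows the teal box at about (283,200) and the fence corner at about (211,137). The rail runs right to (353,143) and the stop runs down to (206,162). The orange and yellow boxes are the look-alikes. Next I'll fit the box and fence poses.

```bash
cat > fit.py <<'E'
from h import *
from scipy.optimize import minimize
def T(q,P):
    P=np.asarray(P,float); c,s=np.cos(q[2]),np.sin(q[2])
    return np.c_[q[0]+c*P[:,0]-s*P[:,1],q[1]+s*P[:,0]+c*P[:,1],P[:,2]]
def cub(x0,x1,y0,y1,z0,z1): return [(x,y,z) for x in(x0,x1) for y in(y0,y1) for z in(z0,z1)]
BOX=[cub(-.046,.046,-.065,.065,0,.042),cub(-.044,.044,-.063,.063,.042,.062)]
FEN=[cub(0,.014,-.32,.014,.0,.025),cub(-.07,.014,0,.014,0,.025)]
S=8
def render(p,q,parts,hull):
    m=np.zeros((420*2,560*2),np.uint8); hs=[proj(p,T(q,P)) for P in parts]
    if hull: hs=[np.vstack(hs)]
    for h in hs: cv2.fillConvexPoly(m,np.round(cv2.convexHull(((h+.5)*2-.5).astype(np.float32))*2**S).astype(np.int32),255,cv2.LINE_AA,S)
    return cv2.resize(m,(560,420),interpolation=cv2.INTER_AREA)/255.
def fit(ps,ms,q0,parts,hull):
    cost=lambda q:sum(np.abs(render(p,q,parts,hull)-m).sum() for p,m in zip(ps,ms))
    r=minimize(cost,q0,method='Nelder-Mead',options=dict(initial_simplex=np.array(q0)+np.vstack([np.zeros(3),np.diag([.01,.01,.1])]),xatol=1e-5,fatol=.01,maxiter=400))
    return r.x,r.fun
def teal(p):
    c=p['image'].astype(int); r,g,b=c[...,0],c[...,1],c[...,2]
    return g-r
E
python3 - <<'E'
from fit import *
np.set_printoptions(precision=4,suppress=True)
ps=[shot('top'),shot('scene')]
for t,q0,P,h in(('tip_box',None,BOX,True),('fence',[.70,.098,-.04],FEN,False)):
    ms=[]
    for p in ps:
        if t=='tip_box':
            ds=env.masks_of(p,t); tgt=proj(p,[(.547 if 0 else .547,-.066,.03)])[0]
            # choose mask containing the teal box: lowest red-vs-blue
            ds=[d for d in ds if (lambda c:c[2]>c[0])(p['image'][d['mask']].mean(0))]
            print(t,[(d['confidence'],d['mask'].sum(),p['image'][d['mask']].mean(0)) for d in ds]); m=ds[0]['mask']
        else:
            m0=env.masks_of(p,t)[0]['mask']; print(t,m0.sum()); m=m0
        ms.append(m.astype(float))
    if t=='tip_box':
        q0=min(([.547,-.066,a] for a in(-.3,-.15,0,.15,.3)),key=lambda q:fit(ps,ms,q,P,h)[1])
    for k in([0],[1],[0,1]):
        print(t,k,*fit([ps[i] for i in k],[ms[i] for i in k],q0,P,h))
    for i in (0,1): np.save(f'm_{t}_{i}.npy',ms[i])
E
```

```text
tip_box [(0.63, np.int64(2623), array([145.6413, 177.2352, 181.4846]))]
tip_box [(0.75, np.int64(2806), array([120.1989, 150.402 , 156.3642]))]
tip_box [0] [ 0.5467 -0.063  -0.241 ] 85.43137254901961
tip_box [1] [ 0.5479 -0.0638 -0.2208] 166.15294117647056
tip_box [0, 1] [ 0.5472 -0.0632 -0.2379] 260.1058823529412
fence 4993
fence 5961
fence [0] [ 0.7007  0.0987 -0.0828] 3491.5176470588235
fence [1] [ 0.7041  0.0982 -0.0883] 3891.8745098039217
fence [0, 1] [ 0.7029  0.0983 -0.0873] 7440.105882352942
```

Run:
```python
from fit import *
np.set_printoptions(precision=4,suppress=True)
ps=[shot('top'),shot('scene')]
for i,p in enumerate(ps):
    g=p['image'].min(2)
    m0=np.load(f'm_fence_{i}.npy').astype(np.uint8)
    print(np.percentile(g[m0>0],[5,25,50,75,90]))
p=ps[0]; g=p['image'].min(2).astype(float)
m0=cv2.dilate(np.load('m_fence_0.npy').astype(np.uint8),np.ones((9,9)))
# soft mask: top faces only (z=.025)
TOP=[[(x,y,.025) for x in(0,.014) for y in(-.32,.014)],[(x,y,.025) for x in(-.07,0.014) for y in(0,.014)]]
for th in(170,190,200):
    m=((g>th)&(m0>0)); n,l,st,_=cv2.connectedComponentsWithStats(m.astype(np.uint8)); k=1+st[1:,4].argmax(); m=(l==k).astype(float)
    for P in(TOP,FEN): print(th,m.sum(),*fit([p],[m],[.70,.098,-.05],P,False))
q=fit([p],[m],[.70,.098,-.05],TOP,False)[0]
im=p['image'][:,:,::-1].copy(); im=cv2.resize(im,None,fx=4,fy=4,interpolation=cv2.INTER_CUBIC)
L=T(q,[(0,-.32,.025),(0,0,.025),(-.07,0,.025)]); L2=T(q,[(0,-.32,0),(0,0,0),(-.07,0,0)])
for l,c in((L,(0,0,255)),(L2,(255,0,0))): cv2.polylines(im,[np.round((proj(p,l)+.5)*4).astype(int)],False,c,1)
H=cv2.convexHull(proj(p,T([.5470,-.0632,-.24],sum(BOX,[]))).astype(np.float32)); cv2.polylines(im,[np.round((H+.5)*4).astype(int)],True,(0,255,0),1)
cv2.imwrite('pics/ov.png',im[440:960,740:1500])
```

```text
[ 56. 144. 164. 169. 232.]
[ 37. 103. 160. 165. 235.]
170 1079.0 [ 0.6994  0.0983 -0.0771] 182.83921568627449
170 1079.0 [ 0.7012  0.0992 -0.0766] 587.3372549019607
190 302.0 [ 0.6986  0.1053 -0.0713] 931.5764705882352
190 302.0 [ 0.6996  0.1007 -0.079 ] 1361.337254901961
200 266.0 [ 0.7012  0.1037 -0.0817] 965.7647058823529
200 266.0 [ 0.6974  0.1021 -0.0684] 1396.843137254902
```

View pics/ov.png

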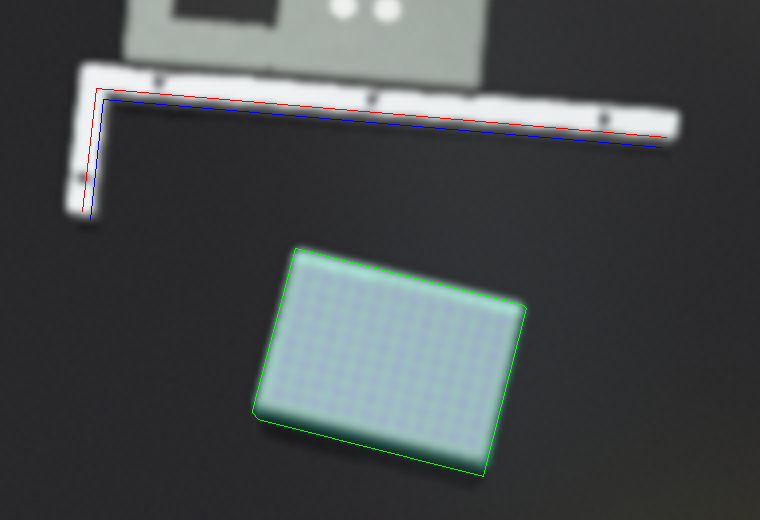

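```bash
cat > mv.py <<'E'
import sys
from h import *
from scipy.spatial.transform import Rotation as Ro
np.set_printoptions(precision=4,suppress=True)
F=np.array([.6994,.0983,-.077])
def st():
    s=env.read_state(); R=Ro.from_euler('xyz',s['eef_rot']).as_matrix(); return s,R
def f2w(x,y,z):
    c,q=np.cos(F[2]),np.sin(F[2]); return np.array([F[0]+c*x-q*y,F[1]+q*x+c*y,z])
def w2f(p):
    c,q=np.cos(F[2]),np.sin(F[2]); d=np.array(p[:2])-F[:2]; return np.array([c*d[0]+q*d[1],-q*d[0]+c*d[1],p[2]])
def go(x,y,z,jaw):  # fence-frame TCP target; jaw: angle of jaw axis in the fence frame
    s,R=st(); d=R.T@(f2w(x,y,z)-s['eef_pos'])
    a=np.arctan2(R[1,1],R[0,1]); t=F[2]+jaw; w=(t-a+np.pi/2)%np.pi-np.pi/2
    print('shift',d,'turn about tool x',-w,'| tcp fence',w2f(s['eef_pos']),'jaw rel',(a-F[2]),'force',np.array(s['contact_force']),'t',s['time'],'w',s['gripper_width'],'q',np.array(s['qpos']),'down',R[2,0])
if __name__=='__main__': go(*map(float,sys.argv[1:5]))
E
python3 mv.py -.225 -.173 .15 1.5708
```

```text
shift [ 0.0813 -0.4433 -0.4168] turn about tool x 0.41480302657155743 | tcp fence [-0.4278 -0.7467  0.2313] jaw rel -1.1559896270182355 force [0.1684 0.3017 0.3562] t 1.1 w 0.08542810793343314 q [-1.2796  0.4802  1.5963  0.      1.0651 -0.0466] down -0.9999999982829123
```

>>> apply_moves:
  moves:
    - [[0.0, -0.443, -0.417], 0.415, -1]
    - [[0.0, -0.443, -0.417], 0.415, -1]
    - [[0.0, -0.443, -0.417], 0.415, -1]
    - [[0.0, -0.443, -0.417], 0.415, -1]
    - [[0.0, -0.443, -0.417], 0.415, -1]
    - [[0.0, -0.443, -0.417], 0.415, -1]
    - [[0.0, -0.443, -0.417], 0.415, -1]
    - [[0.0, -0.443, -0.417], 0.415, -1]
    - [[0.0, -0.443, -0.417], 0.415, -1]
    - [[0.0, -0.443, -0.417], 0.415, -1]
    - [[0.0, -0.443, -0.417], 0.415, -1]
    - [[0.0, -0.443, -0.417], 0.415, -1]
    - [[0.0, -0.443, -0.417], 0.415, -1]
    - [[0.0, -0.443, -0.417], 0.415, -1]
    - [[0.0, -0.443, -0.417], 0.415, -1]
    - [[0.081, -0.443, -0.417], 0.415, -1]
    - [[0.081, -0.443, -0.417], 0.415, -1]
    - [[0.081, -0.443, -0.417], 0.415, -1]
    - [[0.081, -0.443, -0.417], 0.415, -1]

```text
time: 3.0
eef_pos: [0.4617, -0.0582, 0.1507]
eef_rot: [-0.041, 1.57, 3.022]
contact_force: [0.7, -0.8, -0.1]
gripper_width: 0.0853
```

```bash
python3 mv.py -.225 -.173 .0 1.5708
```

```text
shift [ 0.1507 -0.0013 -0.0001] turn about tool x -0.001978078372224523 | tcp fence [-0.2249 -0.1743  0.1507] jaw rel -1.5727707319620177 force [ 0.6867 -0.8352 -0.0568] t 3.0 w 0.08533662925041599 q [-0.1905  0.3395  2.09   -0.0001  0.7132  1.4594] down -0.9999993922818172
```

>>> apply_moves:
  moves:
    - [[0.05, 0, 0], 0, -1]
    - [[0.1, 0, 0], 0, -1]
    - [[0.13, 0, 0], 0, -1]
    - [[0.145, 0, 0], 0, -1]
    - [[0.15, 0, 0], 0, -1]
    - [[0.15, 0, 0], 0, -1]
    - [[0.15, 0, 0], 0, -1]

```text
time: 3.7
eef_pos: [0.4627, -0.0586, 0.0022]
eef_rot: [2.941, 1.57, -0.28]
contact_force: [0.7, 0.5, 0.7]
gripper_width: 0.0854
```

```bash
python3 -c "
from h import *
p=shot('scene','s2.png'); i=p['image'][90:290,170:420,::-1]; cv2.imwrite('pics/s2.png',cv2.resize(i,None,fx=3,fy=3))"; python3 mv.py -.11 -.173 .0 1.5708
```

```text
shift [ 0.0023 -0.0018 -0.1139] turn about tool x -0.0021652460611054636 | tcp fence [-0.2239 -0.1746  0.0022] jaw rel -1.5729578996508988 force [-0.9816 -0.5669 -0.2697] t 3.75 w 0.08525990453384291 q [-0.1908  0.6189  2.1803 -0.0003  0.341   1.4594] down -0.9999991181389499
```

View pics/s2.png

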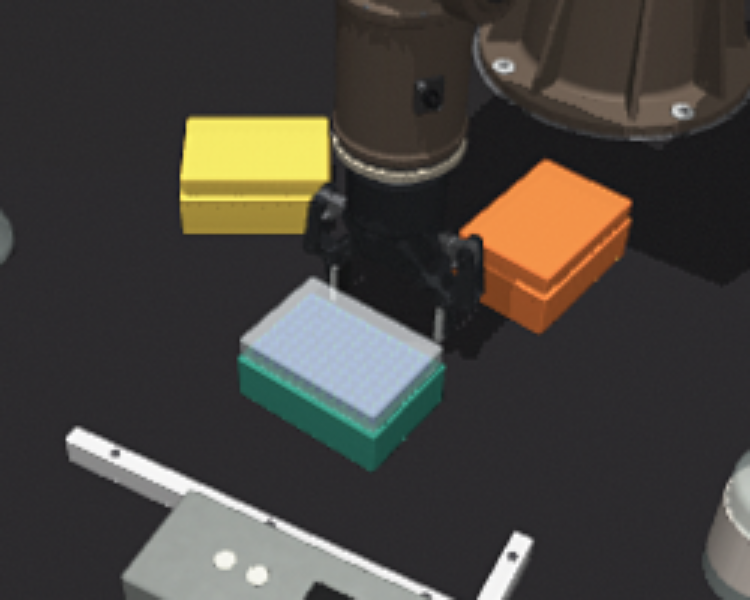

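>>> apply_moves:
  moves:
    - [[0, 0, -0.01], 0, -1]
    - [[0, 0, -0.018], 0, -1]
    - [[0, 0, -0.024], 0, -1]
    - [[0, 0, -0.03], 0, -1]
    - [[0, 0, -0.036], 0, -1]
    - [[0, 0, -0.042], 0, -1]
    - [[0, 0, -0.048], 0, -1]
    - [[0, 0, -0.054], 0, -1]
    - [[0, 0, -0.06], 0, -1]
    - [[0, 0, -0.066], 0, -1]
    - [[0, 0, -0.072], 0, -1]
    - [[0, 0, -0.078], 0, -1]
    - [[0, 0, -0.084], 0, -1]
    - [[0, 0, -0.09], 0, -1]
    - [[0, 0, -0.095], 0, -1]
    - [[0, 0, -0.1], 0, -1]
    - [[0, 0, -0.104], 0, -1]
    - [[0, 0, -0.106], 0, -1]
    - [[0, 0, -0.106], 0, -1]

```text
time: 5.65
eef_pos: [0.5687, -0.067, 0.0023]
eef_rot: [2.983, 1.569, -0.237]
contact_force: [-0.4, 0.3, -0.3]
gripper_width: 0.0857
```

```bash
cat > look.py <<'E'
import sys
from h import *
a,b=shot('top'),shot('scene')
i=cv2.resize(a['image'][90:240,190:370,::-1],None,fx=3.2,fy=3.2,interpolation=cv2.INTER_CUBIC)[:480]
j=cv2.resize(b['image'][130:330,180:380,::-1],None,fx=2.4,fy=2.4,interpolation=cv2.INTER_CUBIC)
w=np.hstack([i,j]); w=cv2.resize(w,None,fx=780/w.shape[1],fy=780/w.shape[1]); cv2.imwrite('pics/'+sys.argv[1],w)
E
python3 look.py l1.png; python3 mv.py -.11 -.173 .0 1.5708
```

```text
shift [ 0.0024 -0.0019 -0.0076] turn about tool x -0.0021489372022092113 | tcp fence [-0.1176 -0.1749  0.0024] jaw rel -1.5729415907920028 force [0.2717 0.3014 0.3148] t 5.75 w 0.08503233085762119 q [-0.1701  0.6914  1.936  -0.0003  0.5122  1.48  ] down -0.9999980657851794
```

View pics/l1.png

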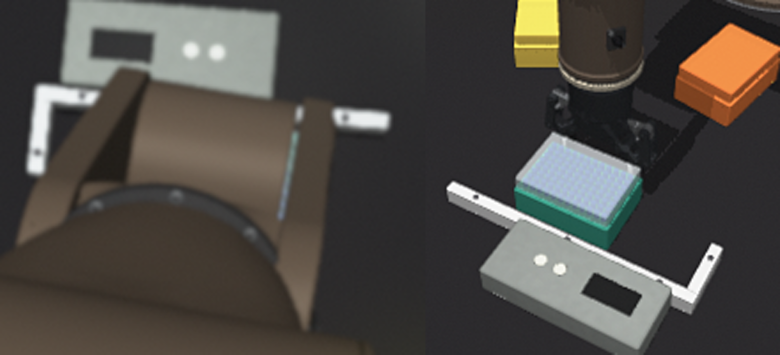

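The box now sits square to the fingers, just short of the rail. I'll back off, rise and measure it.

>>> apply_moves:
  moves:
    - [[0, 0, 0.015], 0, -1]
    - [[0, 0, 0.03], 0, -1]
    - [[-0.04, 0, 0.03], 0, -1]
    - [[-0.09, 0, 0.03], 0, -1]
    - [[-0.13, 0.04, 0.03], -0.15, -1]
    - [[-0.13, 0.08, 0.03], -0.3, -1]
    - [[-0.13, 0.12, 0.01], -0.45, -1]
    - [[-0.13, 0.14, -0.02], -0.6, -1]
    - [[-0.13, 0.14, -0.05], -0.75, -1]
    - [[-0.13, 0.14, -0.055], -0.9, -1]
    - [[-0.13, 0.14, -0.055], -1.05, -1]
    - [[-0.13, 0.14, -0.055], -1.2, -1]
    - [[-0.13, 0.14, -0.055], -1.35, -1]
    - [[-0.13, 0.14, -0.055], -1.5, -1]
    - [[-0.13, 0.14, -0.055], -1.57, -1]
    - [[-0.13, 0.14, -0.055], -1.57, -1]

```text
time: 7.35
eef_pos: [0.6121, -0.2109, 0.1326]
eef_rot: [1.397, 1.569, -0.252]
contact_force: [-0.0, 0.7, 0.3]
gripper_width: 0.0853
```

```bash
cat > meas.py <<'E'
from fit import *
from mv import w2f,F
np.set_printoptions(precision=4,suppress=True)
ps=[shot('top'),shot('scene')]
for n,p in zip('ts',ps):
    for d in env.masks_of(p,'tip_box'):
        c=p['image'][d['mask']].mean(0)
        if c[2]>c[0]:
            q,f=fit([p],[d['mask'].astype(float)],[.6,-.04,-.08],BOX,True)
            print(n,round(d['confidence'],2),d['mask'].sum(),'world',q,'fence',w2f([q[0],q[1],0])[:2],'rel yaw',q[2]-F[2],'cost',f)
E
python3 meas.py; python3 mv.py -.06 -.30 .0 0
```

```text
t 0.85 1791 world [ 0.6263 -0.0445 -0.0664] fence [-0.0619 -0.148 ] rel yaw 0.010582245481938743 cost 959.9019607843138
t 0.57 1062 world [ 0.4901 -0.0754 -0.7793] fence [-0.1953 -0.1893] rel yaw -0.7022774432065981 cost 3685.560784313725
s 0.85 3147 world [ 0.6258 -0.0697 -0.0746] fence [-0.0605 -0.1732] rel yaw 0.002445020058467348 cost 149.8549019607843
shift [ 0.1326  0.0029 -0.015 ] turn about tool x -0.005427535613897749 | tcp fence [-0.0632 -0.3149  0.1326] jaw rel -0.005427535613897666 force [ 0.5934 -0.6531  0.0153] t 7.55 w 0.08573099918659995 q [-0.3787  0.5807  1.6929  0.0004  0.866  -0.2965] down -0.9999978889093091
```

>>> apply_moves:
  moves:
    - [[0.05, 0.003, 0], -0.005, 0]
    - [[0.09, 0.003, 0], -0.005, 0]
    - [[0.11, 0.003, 0], -0.005, 0]
    - [[0.12, 0.003, 0], -0.005, 0]
    - [[0.12, 0.003, -0.01], -0.005, 0]
    - [[0.12, 0.003, -0.03], -0.005, 0]
    - [[0.12, 0.003, -0.045], -0.005, 0]
    - [[0.12, 0.003, -0.055], -0.005, 0]
    - [[0.12, 0.003, -0.055], -0.005, 0]

```text
time: 8.45
eef_pos: [0.6206, -0.1549, 0.0135]
eef_rot: [1.418, 1.568, -0.228]
contact_force: [-0.2, -0.0, -0.3]
gripper_width: 0.0428
```

```bash
python3 look.py l2.png; python3 mv.py -.06 -.152 .012 0
```

```text
shift [ 0.0011 -0.0007 -0.1079] turn about tool x 0.00029830732893221246 | tcp fence [-0.0592 -0.2599  0.0131] jaw rel 0.00029830732893221246 force [-0.5811  0.054  -0.0641] t 8.55 w 0.04288510408882979 q [-0.2942  0.7321  1.7714  0.      0.6351 -0.2175] down -0.9999954460028729
```

View pics/l2.png

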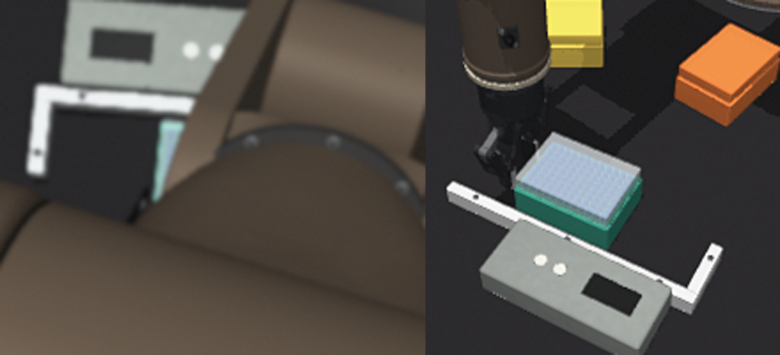

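>>> apply_moves:
  moves:
    - [[0, 0, -0.005], 0, 0]
    - [[0, 0, -0.01], 0, 0]
    - [[0, 0, -0.016], 0, 0]
    - [[0, 0, -0.022], 0, 0]
    - [[0, 0, -0.028], 0, 0]
    - [[0, 0, -0.034], 0, 0]
    - [[0, 0, -0.04], 0, 0]
    - [[0, 0, -0.046], 0, 0]
    - [[0, 0, -0.052], 0, 0]
    - [[0, 0, -0.058], 0, 0]
    - [[0, 0, -0.064], 0, 0]
    - [[0, 0, -0.07], 0, 0]
    - [[0, 0, -0.076], 0, 0]
    - [[0, 0, -0.081], 0, 0]
    - [[0, 0, -0.086], 0, 0]
    - [[0, 0, -0.09], 0, 0]
    - [[0, 0, -0.093], 0, 0]
    - [[0, 0, -0.095], 0, 0]
    - [[0, 0, -0.095], 0, 0]

```text
time: 10.45
eef_pos: [0.6275, -0.0612, 0.013]
eef_rot: [1.415, 1.568, -0.232]
contact_force: [-0.5, 0.3, -0.6]
gripper_width: 0.0426
```

```bash
python3 meas.py; python3 mv.py -.06 -.152 .012 0
```

```text
s 0.74 3295 world [ 0.6322  0.0155 -0.0542] fence [-0.0606 -0.0877] rel yaw 0.022767370864409595 cost 178.50980392156862
shift [ 0.001  -0.0006 -0.0129] turn about tool x 0.00013957939354281024 | tcp fence [-0.0594 -0.1649  0.013 ] jaw rel 0.00013957939354274085 force [0.2297 0.8813 0.8691] t 10.65 w 0.04296385796866035 q [-0.1456  0.7239  1.794  -0.0005  0.621  -0.0684] down -0.9999963513146946
```

>>> apply_moves:
  moves:
    - [[0, 0, -0.005], 0, 0]
    - [[0, 0, -0.01], 0, 0]
    - [[0, 0, -0.014], 0, 0]
    - [[0, 0, -0.017], 0, 0]
    - [[0, 0, -0.019], 0, 0]
    - [[0, 0, -0.02], 0, 0]
    - [[0, 0, -0.02], 0, 0]

```text
time: 11.35
eef_pos: [0.629, -0.0413, 0.0129]
eef_rot: [1.438, 1.568, -0.209]
contact_force: [0.0, -0.1, 0.5]
gripper_width: 0.0428
```

```bash
python3 meas.py; python3 mv.py -.06 -.142 .012 0
```

```text
s 0.68 3273 world [ 0.633   0.0352 -0.0587] fence [-0.0613 -0.068 ] rel yaw 0.01834414139882702 cost 242.4078431372549
shift [ 0.0009 -0.0006 -0.0028] turn about tool x 8.316780107264776e-06 | tcp fence [-0.0594 -0.1448  0.0129] jaw rel 8.316780107320287e-06 force [-0.9784 -0.9425 -0.6675] t 11.55 w 0.04275483969889582 q [-0.1139  0.7239  1.7943 -0.0005  0.6208 -0.0365] down -0.9999965661884802
```

>>> apply_moves:
  moves:
    - [[0, 0, 0.015], 0, 0]
    - [[0, 0, 0.025], 0, 0]
    - [[-0.04, 0, 0.025], 0, 0]
    - [[-0.09, 0, 0.025], 0, 0]
    - [[-0.11, 0, 0.02], 0.15, 0]
    - [[-0.11, -0.04, 0.0], 0.3, -1]
    - [[-0.11, -0.07, -0.03], 0.45, -1]
    - [[-0.11, -0.096, -0.06], 0.6, -1]
    - [[-0.11, -0.096, -0.077], 0.75, -1]
    - [[-0.11, -0.096, -0.077], 0.9, -1]
    - [[-0.11, -0.096, -0.077], 1.05, -1]
    - [[-0.11, -0.096, -0.077], 1.2, -1]
    - [[-0.11, -0.096, -0.077], 1.35, -1]
    - [[-0.11, -0.096, -0.077], 1.5, -1]
    - [[-0.11, -0.096, -0.077], 1.57, -1]
    - [[-0.11, -0.096, -0.077], 1.57, -1]

```text
time: 13.15
eef_pos: [0.539, 0.0419, 0.1227]
eef_rot: [3.003, 1.568, -0.217]
contact_force: [0.4, 0.7, -0.2]
gripper_width: 0.0852
```

```bash
python3 meas.py; python3 mv.py -.150 -.068 .0 1.5708
```

```text
t 0.68 645 world [ 0.6212 -0.0535 -0.1625] fence [-0.0663 -0.1574] rel yaw -0.08546345171100601 cost 2103.494117647059
s 0.83 3378 world [ 0.633   0.0356 -0.0773] fence [-0.0613 -0.0676] rel yaw -0.0002807108791742924 cost 161.94117647058823
shift [ 0.1227 -0.0001 -0.0053] turn about tool x 0.0025318696647946837 | tcp fence [-0.1557 -0.0681  0.1227] jaw rel -1.5682607839249987 force [ 0.0274  0.3746 -0.2876] t 13.35 w 0.08543388329777837 q [ 0.0228  0.4688  1.9521 -0.001   0.7181  1.6688] down -0.999996437032259
```

>>> apply_moves:
  moves:
    - [[0.05, 0, 0], 0.002, -1]
    - [[0.09, 0, 0], 0.002, -1]
    - [[0.11, 0, 0], 0.002, -1]
    - [[0.12, 0, 0], 0.002, -1]
    - [[0.121, 0, -0.015], 0.002, -1]
    - [[0.121, 0, -0.025], 0.002, -1]
    - [[0.121, 0, -0.031], 0.002, -1]
    - [[0.121, 0, -0.035], 0.002, -1]
    - [[0.121, 0, -0.039], 0.002, -1]
    - [[0.121, 0, -0.042], 0.002, -1]
    - [[0.121, 0, -0.045], 0.002, -1]
    - [[0.121, 0, -0.047], 0.002, -1]
    - [[0.121, 0, -0.048], 0.002, -1]
    - [[0.121, 0, -0.048], 0.002, -1]

```text
time: 14.75
eef_pos: [0.5872, 0.0387, 0.0018]
eef_rot: [2.99, 1.568, -0.228]
contact_force: [-2.0, -0.5, 0.1]
gripper_width: 0.085
```

```bash
python3 meas.py; python3 mv.py -.104 -.068 .0 1.5708
```

```text
t 0.63 257 world [ 0.6301 -0.0684 -0.1617] fence [-0.0562 -0.1715] rel yaw -0.08472385549963142 cost 2494.9176470588236
s 0.65 3083 world [ 0.6354  0.0332 -0.0431] fence [-0.0588 -0.0698] rel yaw 0.0339344938531789 cost 434.9764705882353
shift [ 0.0018 -0.0001 -0.0033] turn about tool x 0.0004266396540995032 | tcp fence [-0.1073 -0.0681  0.0018] jaw rel -1.5703660139356934 force [-1.3273 -0.174  -0.5139] t 14.95 w 0.08538864263359418 q [ 0.0147  0.7049  1.899  -0.0012  0.5349  1.6631] down -0.9999958623956955
```

>>> apply_moves:
  moves:
    - [[0, 0, -0.001], 0, -1]
    - [[0, 0, -0.002], 0, -1]
    - [[0, 0, -0.003], 0, -1]
    - [[0, 0, -0.003], 0, -1]

```text
time: 15.35
eef_pos: [0.5905, 0.0385, 0.0018]
eef_rot: [3.026, 1.568, -0.192]
contact_force: [-1.8, -0.6, -0.6]
gripper_width: 0.0857
```

```bash
python3 mv.py -.104 -.068 .0 1.5708
```

```text
shift [ 0.0018 -0.      0.    ] turn about tool x 0.0005362066315584002 | tcp fence [-0.104  -0.068   0.0018] jaw rel -1.570256446958235 force [-1.8367 -0.6223 -0.6285] t 15.35 w 0.08567617445743365 q [ 0.0142  0.7075  1.8915 -0.0013  0.5395  1.6626] down -0.9999949314498112
```

>>> apply_moves:
  moves:
    - [[0, 0, -0.001], 0, -1]
    - [[0, 0, -0.002], 0, -1]
    - [[0, 0, -0.002], 0, -1]

```text
time: 15.65
eef_pos: [0.5922, 0.0383, 0.0017]
eef_rot: [3.002, 1.568, -0.216]
contact_force: [-4.6, 0.8, 1.2]
gripper_width: 0.0851
```

```bash
python3 look.py l3.png; python3 mv.py -.104 -.068 .0 1.5708
```

```text
shift [ 0.0017 -0.      0.0017] turn about tool x 0.00024822368189436617 | tcp fence [-0.1023 -0.068   0.0017] jaw rel -1.570544429907899 force [-6.2906  0.9791  2.0748] t 15.75 w 0.0854694942523299 q [ 0.0139  0.7091  1.8869 -0.0011  0.543   1.6624] down -0.9999966693503357
```

View pics/l3.png

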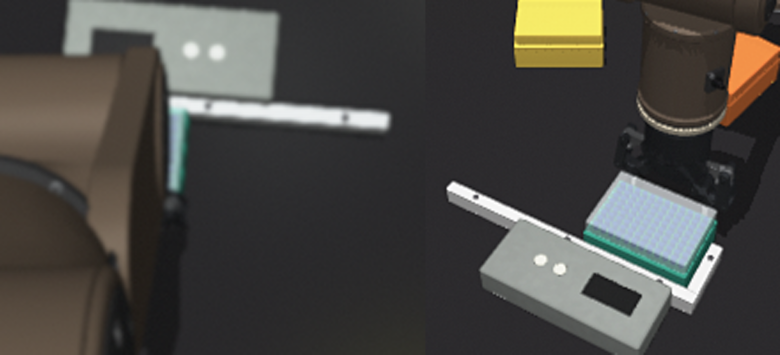

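>>> apply_moves:
  moves:
    - [[0, 0, -0.001], 0, -1]
    - [[0, 0, -0.001], 0, -1]

```text
time: 15.95
eef_pos: [0.5921, 0.0384, 0.0015]
eef_rot: [2.517, 1.57, -0.702]
contact_force: [-8.1, 2.2, 3.3]
gripper_width: 0.0855
```

```bash
python3 mv.py -.104 -.068 .0 1.5708
```

```text
shift [ 0.0015 -0.      0.0016] turn about tool x 0.00013297559501790346 | tcp fence [-0.1024 -0.068   0.0015] jaw rel -1.5706596779947752 force [-8.0891  2.2478  3.2957] t 15.95 w 0.08546975919763791 q [ 0.0139  0.71    1.8853 -0.0009  0.5457  1.6623] down -0.9999997727103548
```

The TCP stalled at 8 N, so the long side is seated on the rail. Next I'll back off and press the end.

>>> apply_moves:
  moves:
    - [[0, 0, 0.012], 0, -1]
    - [[0, 0, 0.025], 0, -1]
    - [[-0.04, 0, 0.025], 0, -1]
    - [[-0.09, 0, 0.025], 0, -1]
    - [[-0.12, 0.02, 0.02], -0.15, -1]
    - [[-0.12, 0.05, 0.01], -0.3, 0]
    - [[-0.12, 0.08, -0.02], -0.45, 0]
    - [[-0.12, 0.107, -0.04], -0.6, 0]
    - [[-0.12, 0.107, -0.054], -0.75, 0]
    - [[-0.12, 0.107, -0.054], -0.9, 0]
    - [[-0.12, 0.107, -0.054], -1.05, 0]
    - [[-0.12, 0.107, -0.054], -1.2, 0]
    - [[-0.12, 0.107, -0.054], -1.35, 0]
    - [[-0.12, 0.107, -0.054], -1.5, 0]
    - [[-0.12, 0.107, -0.054], -1.57, 0]
    - [[-0.12, 0.107, -0.054], -1.57, 0]

```text
time: 17.55
eef_pos: [0.6376, -0.0724, 0.1216]
eef_rot: [1.148, 1.569, -0.499]
contact_force: [1.0, -0.4, 0.6]
gripper_width: 0.0425
```

```bash
python3 meas.py; python3 mv.py -.048 -.150 .012 0
```

```text
t 0.63 227 world [ 0.4901 -0.0754 -0.7793] fence [-0.1953 -0.1893] rel yaw -0.7022774432065981 cost 2850.5607843137254
s 0.6 3046 world [ 0.638   0.0333 -0.042 ] fence [-0.0563 -0.0695] rel yaw 0.0350128165987255 cost 514.4196078431372
shift [ 0.1096  0.0003 -0.025 ] turn about tool x -0.0026214994935960245 | tcp fence [-0.0484 -0.1749  0.1216] jaw rel -0.00262149949359608 force [-0.2492  0.1611  0.2542] t 17.75 w 0.043090781540469726 q [-0.1601  0.5877  1.7135 -0.0005  0.8396 -0.0801] down -0.9999995666866179
```

>>> apply_moves:
  moves:
    - [[0.05, 0, 0], -0.002, 0]
    - [[0.08, 0, 0], -0.002, 0]
    - [[0.1, 0, 0], -0.002, 0]
    - [[0.109, 0, 0], -0.002, 0]
    - [[0.109, 0, -0.01], -0.002, 0]
    - [[0.109, 0, -0.018], -0.002, 0]
    - [[0.109, 0, -0.024], -0.002, 0]
    - [[0.109, 0, -0.028], -0.002, 0]
    - [[0.109, 0, -0.03], -0.002, 0]
    - [[0.109, 0, -0.031], -0.002, 0]
    - [[0.109, 0, -0.031], -0.002, 0]

```text
time: 18.85
eef_pos: [0.6403, -0.0416, 0.0128]
eef_rot: [1.18, 1.57, -0.468]
contact_force: [0.2, -0.5, 0.2]
gripper_width: 0.0429
```

```bash
python3 mv.py -.048 -.142 .012 0
```

```text
shift [ 0.0008  0.0001 -0.002 ] turn about tool x -0.0006793391474033683 | tcp fence [-0.0481 -0.144   0.0128] jaw rel -0.0006793391474033267 force [ 0.1567 -0.4835  0.2491] t 18.85 w 0.04290405035116033 q [-0.1119  0.735   1.7649 -0.0007  0.6406 -0.0336] down -0.9999992524375074
```

>>> apply_moves:
  moves:
    - [[0, 0, -0.001], 0, 0]
    - [[0, 0, -0.002], 0, 0]
    - [[0, 0, -0.003], 0, 0]
    - [[0, 0, -0.003], 0, 0]

```text
time: 19.25
eef_pos: [0.6405, -0.039, 0.0128]
eef_rot: [0.905, 1.569, -0.744]
contact_force: [-0.5, -5.9, 0.6]
gripper_width: 0.0425
```

```bash
python3 mv.py -.048 -.142 .012 0
```

```text
shift [0.0008 0.0002 0.0006] turn about tool x -0.000688242298467312 | tcp fence [-0.0482 -0.1414  0.0128] jaw rel -0.0006882422984672565 force [-0.51   -5.9438  0.5696] t 19.25 w 0.04252612991864001 q [-0.1075  0.735   1.7648 -0.0013  0.6407 -0.0288] down -0.9999991490916617
```

>>> apply_moves:
  moves:
    - [[0, 0, -0.001], 0, 0]
    - [[0, 0, -0.0015], 0, 0]
    - [[0, 0, -0.0015], 0, 0]

```text
time: 19.55
eef_pos: [0.6405, -0.0388, 0.013]
eef_rot: [0.472, 1.569, -1.177]
contact_force: [-2.2, -16.2, 4.0]
gripper_width: 0.0425
```

```bash
python3 look.py l4.png; python3 mv.py -.048 -.142 .012 0
```

```text
shift [0.001  0.0002 0.0007] turn about tool x -0.0008058394429586446 | tcp fence [-0.0482 -0.1413  0.013 ] jaw rel -0.0008058394429585891 force [ -1.987  -16.4455   2.2351] t 19.65 w 0.042549494345172675 q [-0.1067  0.7349  1.7647 -0.0031  0.641  -0.0264] down -0.9999976781576486
```

View pics/l4.png

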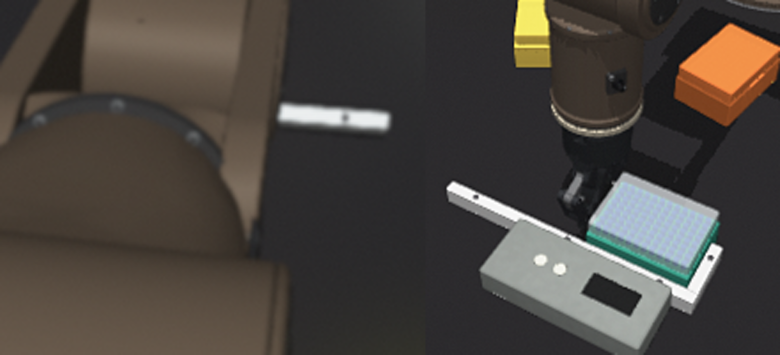

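>>> apply_moves:
  moves:
    - [[0, 0, 0.006], 0, 0]
    - [[0, 0, 0.02], 0, 0]
    - [[0, 0, 0.035], 0, 0]
    - [[-0.04, 0, 0.04], 0, 0]
    - [[-0.09, 0, 0.04], 0, 0]
    - [[-0.14, 0, 0.04], 0, 0]
    - [[-0.19, 0, 0.04], 0, 0]
    - [[-0.19, -0.304, 0.485], 0, 0]
    - [[-0.19, -0.304, 0.485], 0, 0]
    - [[-0.19, -0.304, 0.485], 0, 0]
    - [[-0.19, -0.304, 0.485], 0, 0]
    - [[-0.19, -0.304, 0.485], 0, 0]
    - [[-0.19, -0.304, 0.485], 0, 0]
    - [[-0.19, -0.304, 0.485], 0, 0]
    - [[-0.19, -0.304, 0.485], 0, 0]
    - [[-0.19, -0.304, 0.485], 0, 0]
    - [[-0.19, -0.304, 0.485], 0, 0]
    - [[-0.19, -0.304, 0.485], 0, 0]
    - [[-0.19, -0.304, 0.485], 0, 0]

```text
time: 21.55
eef_pos: [0.2958, -0.5025, 0.2036]
eef_rot: [0.307, 1.567, -1.346]
contact_force: [0.3, 0.4, -0.3]
gripper_width: 0.0425
```

```bash
python3 meas.py
python3 - <<'E'
from h import *
a,b=shot('top'),shot('scene')
for n,p in zip('ts',(a,b)):
    for t in('flask','bottle','beaker'): print(n,t,[np.round(d['position'],4) for d in env.place_of(p,t)][:1])
i=cv2.resize(a['image'][100:200,180:290,::-1],None,fx=4,fy=4,interpolation=cv2.INTER_CUBIC)
j=cv2.resize(b['image'][190:310,255:365,::-1],None,fx=400/120,fy=400/120,interpolation=cv2.INTER_CUBIC)
w=np.hstack([i,j]); print(w.shape); cv2.imwrite('pics/l5.png',w[:, :800])
E
python3 mv.py -.048 -.142 .012 0
```

```text
t 0.9 2658 world [ 0.6476  0.0376 -0.0775] fence [-0.047  -0.0645] rel yaw -0.00046485131051111905 cost 159.61176470588234
t flask [array([ 5.287e-01, -4.321e-01,  4.000e-04])]
t bottle [array([ 5.798e-01,  2.643e-01, -4.000e-04])]
t beaker [array([ 0.432 ,  0.2842, -0.0036])]
s flask [array([ 0.5275, -0.4292, -0.002 ])]
s bottle [array([ 0.5797,  0.2634, -0.002 ])]
s beaker [array([ 0.439 ,  0.2834, -0.0063])]
(400, 807, 3)
shift [ 0.191   0.3042 -0.4837] turn about tool x -5.855359781836711e-05 | tcp fence [-0.3524 -0.6253  0.2036] jaw rel -5.855359781828384e-05 force [-0.3876  0.278  -0.5205] t 22.15 w 0.04263600159264679 q [-1.0808  0.4135  1.7887 -0.0002  0.9372 -1.0036] down -0.9999975469859144
```

View pics/l5.png

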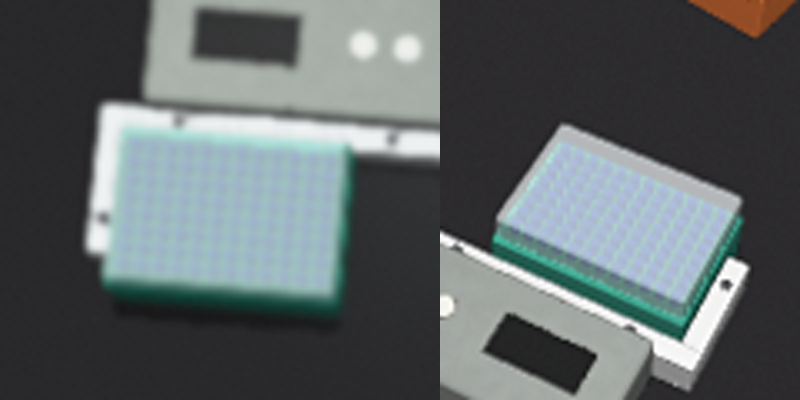

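The box looks seated: the fit gives (-47, -64.5) mm and yaw 0. Top-view uncertainty is about 2 mm, so I'll press gently once more toward the rail to confirm contact.

```bash
python3 mv.py -.15 -.066 .12 1.5708
```

```text
shift [ 0.0828  0.2023 -0.5595] turn about tool x 1.5707340999919746 | tcp fence [-0.3524 -0.6253  0.2036] jaw rel -5.855359781828384e-05 force [-0.3876  0.278  -0.5205] t 22.15 w 0.04263600159264679 q [-1.0808  0.4135  1.7887 -0.0002  0.9372 -1.0036] down -0.9999975469859144
```

>>> apply_moves:
  moves:
    - [[0.0, 0.202, -0.56], 1.57, -1]
    - [[0.0, 0.202, -0.56], 1.57, -1]
    - [[0.0, 0.202, -0.56], 1.57, -1]
    - [[0.0, 0.202, -0.56], 1.57, -1]
    - [[0.0, 0.202, -0.56], 1.57, -1]
    - [[0.0, 0.202, -0.56], 1.57, -1]
    - [[0.0, 0.202, -0.56], 1.57, -1]
    - [[0.0, 0.202, -0.56], 1.57, -1]
    - [[0.0, 0.202, -0.56], 1.57, -1]
    - [[0.0, 0.202, -0.56], 1.57, -1]
    - [[0.0, 0.202, -0.56], 1.57, -1]
    - [[0.0, 0.202, -0.56], 1.57, -1]
    - [[0.0, 0.202, -0.56], 1.57, -1]
    - [[0.0, 0.202, -0.56], 1.57, -1]
    - [[0.0, 0.202, -0.56], 1.57, -1]
    - [[0.0, 0.202, -0.56], 1.57, -1]
    - [[0.083, 0.202, -0.56], 1.57, -1]
    - [[0.083, 0.202, -0.56], 1.57, -1]
    - [[0.083, 0.202, -0.56], 1.57, -1]

```text
time: 24.05
eef_pos: [0.5413, 0.0433, 0.1164]
eef_rot: [0.458, 1.565, -2.761]
contact_force: [-0.2, -0.6, 0.5]
gripper_width: 0.0858
```

```bash
python3 mv.py -.104 -.066 .0 1.5708
```

```text
shift [ 0.1162 -0.0013 -0.05  ] turn about tool x -0.00043478046385558855 | tcp fence [-0.1534 -0.067   0.1164] jaw rel -1.5712274340536492 force [-0.2043 -0.6153  0.5445] t 24.05 w 0.08576074542257182 q [ 0.0256  0.4844  1.9439 -0.0033  0.7192  1.6763] down -0.9999802405844673
```

>>> apply_moves:
  moves:
    - [[0.05, 0, 0], 0, -1]
    - [[0.09, 0, 0], 0, -1]
    - [[0.105, 0, 0], 0, -1]
    - [[0.114, 0, 0], 0, -1]
    - [[0.114, 0, -0.015], 0, -1]
    - [[0.114, 0, -0.03], 0, -1]
    - [[0.114, 0, -0.04], 0, -1]
    - [[0.114, 0, -0.045], 0, -1]
    - [[0.114, 0, -0.048], 0, -1]
    - [[0.114, 0, -0.049], 0, -1]
    - [[0.114, 0, -0.05], 0, -1]
    - [[0.114, 0, -0.05], 0, -1]

```text
time: 25.25
eef_pos: [0.5902, 0.0393, 0.0022]
eef_rot: [0.44, 1.564, -2.779]
contact_force: [-0.1, 0.1, -0.2]
gripper_width: 0.0848
```

```bash
python3 mv.py -.104 -.066 .0 1.5708
```

```text
shift [ 0.0022 -0.0013 -0.0003] turn about tool x -0.0003120257039572749 | tcp fence [-0.1043 -0.0673  0.0022] jaw rel -1.5711046792937504 force [-0.0556  0.135  -0.2102] t 25.25 w 0.08481633766216679 q [ 0.0166  0.7095  1.8836 -0.0043  0.5547  1.6683] down -0.9999781016433453
```

>>> apply_moves:
  moves:
    - [[0, 0, -0.001], 0, -1]
    - [[0, 0, -0.002], 0, -1]
    - [[0, 0, -0.003], 0, -1]
    - [[0, 0, -0.003], 0, -1]

```text
time: 25.65
eef_pos: [0.5916, 0.0391, 0.0018]
eef_rot: [0.324, 1.561, -2.895]
contact_force: [-6.7, 2.3, 1.6]
gripper_width: 0.0856
```

```bash
python3 mv.py -.104 -.066 .0 1.5708
```

```text
shift [ 0.0018 -0.0013  0.0011] turn about tool x -0.00042316580696599715 | tcp fence [-0.1029 -0.0673  0.0018] jaw rel -1.5712158193967594 force [-6.7058  2.287   1.641 ] t 25.65 w 0.08558798997779947 q [ 0.0162  0.7123  1.8776 -0.004   0.5608  1.6679] down -0.999956022514762
```

It stalled at the same place (-102.9 mm against -102.4 mm before), so the box never left the rail. Withdrawing.

>>> apply_moves:
  moves:
    - [[0, 0, 0.005], 0, -1]
    - [[0, 0, 0.018], 0, -1]
    - [[0, 0, 0.035], 0, -1]
    - [[-0.04, 0, 0.04], 0, -1]
    - [[-0.09, 0, 0.04], 0, -1]
    - [[-0.14, 0, 0.04], 0, -1]
    - [[-0.19, 0, 0.04], 0, -1]
    - [[-0.19, 0.55, 0.21], 0, -1]
    - [[-0.19, 0.55, 0.21], 0, -1]
    - [[-0.19, 0.55, 0.21], 0, -1]
    - [[-0.19, 0.55, 0.21], 0, -1]
    - [[-0.19, 0.55, 0.21], 0, -1]
    - [[-0.19, 0.55, 0.21], 0, -1]
    - [[-0.19, 0.55, 0.21], 0, -1]
    - [[-0.19, 0.55, 0.21], 0, -1]
    - [[-0.19, 0.55, 0.21], 0, -1]
    - [[-0.19, 0.55, 0.21], 0, -1]
    - [[-0.19, 0.55, 0.21], 0, -1]
    - [[-0.19, 0.55, 0.21], 0, -1]
    - [[-0.19, 0.55, 0.21], 0, -1]

```text
time: 27.65
eef_pos: [0.3398, -0.4956, 0.1951]
eef_rot: [0.457, 1.561, -2.765]
contact_force: [0.2, 0.1, -0.4]
gripper_width: 0.0852
```

```bash
python3 meas.py
python3 - <<'E'
from h import *
a,b=shot('top'),shot('scene')
i=cv2.resize(a['image'][100:200,180:280,::-1],None,fx=4,fy=4,interpolation=cv2.INTER_CUBIC)
j=cv2.resize(b['image'][190:310,255:375,::-1],(400,400),interpolation=cv2.INTER_CUBIC)
cv2.imwrite('pics/l6.png',np.hstack([i,j])); print(env.read_state()['contact_force'])
E
```

```text
t 0.65 2726 world [ 0.6477  0.038  -0.0818] fence [-0.0469 -0.0641] rel yaw -0.004787632967290595 cost 110.36078431372549
s 0.6 3015 world [ 0.6354  0.0343 -0.0701] fence [-0.0589 -0.0687] rel yaw 0.006871727929432206 cost 539.9254901960785
[-0.13310256 -0.74929562 -0.06346654]
```

View pics/l6.png

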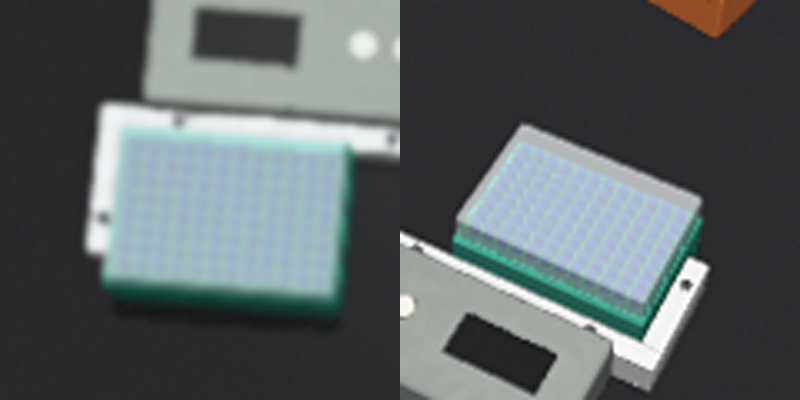

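The box sits flush in the corner with the hand well clear, so I'm handing in.

```bash
python3 -c "
from cell import env
print(env.job_done())"
```

```text
the job is handed in; nothing more can be done
None
```

The teal tip box is in the inside corner of the fence, and I handed the job in at about 28 s with the hand clear. I pushed it only with the fingers: toward the rail, along to the end stop, then home against each face.

**Contact:**
- The long side stalled against the rail at about 8 N.
- The end stalled against the stop at about 16 N.
- A second press toward the rail stalled within 0.5 mm of the first, so the box had not moved off it. I did not re-press the end stop after that.

**Last pictures:** The top camera put the box at (-47, -64) mm in the fence's frame, turned less than 0.005 rad. Home is (-46, -65) mm, and the measurement is good to about 2 mm.

**Disagreement:** The scene camera's last fit gave (-59, -69) mm. I set it aside because the rail and module hide the lower part of the box in that view. The stall positions and the top view contradict it.

**Bystanders:** The flask, bottle and beaker were where they started, to within the detector's accuracy of several millimetres. I last checked them just before the final press.

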